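# Clamp a batch of phone stands in the jig and lock its fence

### The job

Clamp this batch of wooden phone stands for sanding: stand every one of them side by side in the jig's channel between the end stop and the sliding fence, grooves up and running across the channel, then wind the fence up to them with the black clutch knob, stopping at the clutch's first slip. Then lower the adjustable wrench flat over the fence's hex lock nut, roll its worm until the jaw is snug on the nut, and only then tighten the nut by one flat (a sixth of a turn, clockwise). Finish by laying the wrench back on its cork mat, leaving the stands clamped and the other things on the desk where they are.

Things in the scene. Friction and masses are not known exactly. Their poses are not given: they have to be found in the camera images.
- jig: Batch clamping jig, fixed: plywood board 240 x 440 x 18 mm, origin at the centre of its underside, x away from the robot, y along the channel, z up. Channel floor = board top, 18 mm above the desk, between two guide rails 8 mm high, 10 mm wide, inner faces at x = +-29 mm, from y = 40 to 190 mm. Nothing but the nut rises from the board at y below -30 mm.
- stop_face (a point): Middle of the inner face of the jig's fixed aluminium end stop (76 mm wide, 20 mm thick, 30 mm high on the board), at x = 0, y = +190 mm in the jig's frame; the face looks towards -y.
- fence_face (a point): Middle of the sliding fence's face that looks at the end stop: aluminium bar 70 mm (x) x 18 mm (y) x 28 mm high on the board (top 46 mm above the desk). At the start the face is at y = +45 mm in the jig's frame. Its flush steel tongue runs towards -y under the lock nut.
- fence (a joint): Travel of the fence from its start towards the end stop (+y of the jig), m, 0 to 0.13: 16 mm per rad of knob turned clockwise, until the clutch slips. Stays where it is left.
- knob_top (a point): Centre of the top of the black fluted clutch knob, 37 mm in diameter, 26 mm high, vertical axis at x = +62, y = 0 mm of the jig, top 80 mm above the desk, above a steel collar (43 mm diameter, top at 51 mm) on a gearbox 42 x 50 mm. Clockwise from above winds the fence towards the end stop; grip it across its diameter from above, any direction; it stays where left.
- knob (a joint): Slip of the clutch, rad: knob relative to its collar (white mark on knob, dark mark on collar). 0 while the fence moves freely (about 0.07 N m at the knob); grows when the knob is turned clockwise with the fence held against the stands (0.16 N m). 0.1 rad counts as a slip; over 1.2 rad in all is too much.
- nut_centre (a point): Centre of the top of the fence's hex lock nut: steel, 24 mm across flats, 15.5 mm high on the board (top 33.5 mm above the desk), vertical axis at x = 0, y = -60 mm of the jig; a stud of 16 mm diameter stands 10.5 mm out of it. Its x axis points to a corner and is parallel to two flats (and so every 60 degrees).
- nut_corner (a point): One corner of the lock nut's top, 13.5 mm from its axis along the nut's x axis.
- locknut (a joint): Angle of the lock nut, rad, growing clockwise seen from above (tightening). Starts anywhere from 0 to 0.7; one flat is 1.05 rad. Drag 0.18 N m, no hard stop.
- mat: Cork mat for the wrench, 300 x 130 x 3 mm, fixed; origin at the centre of its underside, x along its length.
- wrench: Adjustable wrench, 250 mm, steel, 0.39 kg, flat. Origin on its underside, under the centre of a 24 mm nut held in the jaws; x out of the mouth, y from fixed to movable jaw, z up. Head 14.5 mm thick, 61 mm back, 30 mm to each side. Fixed jaw face at y = -12, throat wall at x = -18 mm. Handle leaves the head at (-52, 10) mm, at 157.5 degrees from x towards y, 170 mm long.
- wrench_grip (a point): Point in the handle close behind the head, 35 mm along it: (-84.3, 23.4, 7.3) mm in the wrench's frame; the centre of mass is at about (-51, 11) mm. The handle is 22 mm wide and 12.5 mm thick, 1 to 13.5 mm above the underside, and straight from here to its end 125 mm on.
- jaw (a joint): Opening between the wrench's jaws, m: 0.028 to 0.032 at the start, 0.024 when on the lock nut's flats; below 0.0255 is snug. Moves only as the worm is rolled, 6 mm a turn, and holds itself.
- worm_centre (a point): Centre of the knurled worm in the head's window, (-39, 8, 9.5) mm in the wrench's frame: 17 mm diameter, 18 mm long along the wrench's y; its top is 18 mm above the wrench's underside, 3.5 mm proud of the head. A fingertip pressed on it with 6 to 15 N rolls it by friction: drawn towards the jaws (+x) it closes them, towards the handle it opens them, 1 mm of jaw per 9 mm drawn.
- stand1: Wooden phone stand, 50 mm (its x) x 28 mm (y) x 40 mm high, 45 g, with a groove along x in its top (the part in front of the groove is lower, 32 mm); origin at the centre of its underside, z up. Only two to four of the four are present (None: absent).
- stand2: Wooden phone stand, 50 mm (its x) x 28 mm (y) x 40 mm high, 45 g, with a groove along x in its top (the part in front of the groove is lower, 32 mm); origin at the centre of its underside, z up. Only two to four of the four are present (None: absent).
- stand3: Wooden phone stand, 50 mm (its x) x 28 mm (y) x 40 mm high, 45 g, with a groove along x in its top (the part in front of the groove is lower, 32 mm); origin at the centre of its underside, z up. Only two to four of the four are present (None: absent).
- stand4: Wooden phone stand, 50 mm (its x) x 28 mm (y) x 40 mm high, 45 g, with a groove along x in its top (the part in front of the groove is lower, 32 mm); origin at the centre of its underside, z up. Only two to four of the four are present (None: absent).
Not all that is in view belongs to the job. Leave any purple or red look-alike of the stand2 alone. What is shaped like the stand1 but green or red is not meant.

How it is judged:
By the outcome, as a careful person would: the job done as asked, in the order asked, and still so for the second after the job is handed in, with the robot touching nothing.
Of stand1, stand2, stand3, stand4 only 2 to 4 are there at a start; the rules pass over those that are not, and their reading is None.
At some moment in a run one of stand1, stand2, stand3, stand4, wrench may be knocked a few centimetres aside while the robot is not near it.
Once in a run the grip may slacken for a moment while it holds something.
It also fails if it takes over 210 s, if anything falls off the work surface, if the arm or the gripper's body presses on something with over 40 N, if the wrist force passes 120 N, or if a joint passes its speed limit or range.

### The arm

A 6-joint arm with a two-finger parallel gripper is mounted at the origin on the work surface. World frame = base frame: x ahead of the robot, y to its left, z up, the work surface at z = 0. Lengths are in m, angles in rad, forces in N, time in s.
With the tool pointing down it reaches from about 0.35 to 0.975 m from the base axis. Payload 7.1 kg.
Tool frame: the origin (TCP) lies midway between the tips of the shut fingers; the grasp point (between the pads) lies 19 mm behind it; z points along the fingers, y is the line along which they close (so a half turn about z gives the same grasp; the last joint's range is limited). The gripper opens to 88 mm and grips with 3 to 60 N. Pads are 20 mm wide; open, the fingers measure 115 mm over their backs; the gripper's body (75 mm by 178 mm) begins 61 mm behind the grasp point.
Start: joints at [-1.252, 0.423, 1.63, -0, 1.089, -0.019], TCP at [0.207, -0.59, 0.223] pointing down, gripper open.
Joint ranges: [-3, 3], [-0.9, 2.11], [0.09, 2.58], [-1.31, 4.45], [0.11, 2.69], [-2.54, 2.54]. Speed limits (rad/s): [2.39, 2.39, 3.01, 3.14, 3.14, 3.14].

### API

Orientations are given as a unit quaternion [w, x, y, z].
In Python, from station import move_pose, movel, movej, command_gripper, wait, inverse_kinematics, read_camera, camera_info, MotionError, job_done, get_time, get_joint_pos, get_qvel, get_effort, get_tcp_pos, get_ee_rot, get_ft_force, get_ft_torque, get_grip_width, get_finger_force gives the robot as it stands. Calls block until the motion is done:
- move_pose(position, orientation): joint-space move of the TCP to a pose.
- movel(position, frame=None, v=0.15, until_force=None): straight line of the TCP; frame=None keeps the orientation; v is the mean speed in m/s. With until_force (N) it stops when the force on the tool has changed by that much, and returns True; else False.
- movej(angles): joint-space move.
- command_gripper(opening): opening from 0.0 (shut) to 1.0 (fully open); the grip force is fixed at half the most; returns when the fingers have stopped.
- wait(seconds).
- inverse_kinematics(position, orientation): joint angles nearest the present ones, or None.
- read_camera(name): name is "scene" or "side" or "wrist"; returns the picture (384x512x3 uint8, red, green, blue); there is no depth.
- camera_info(name): a dict with "intrinsics" (3x3 intrinsics, pixels), "T" (4x4, takes a point from camera to world coordinates); the wrist camera has in their place "tool_from_camera" (4x4, takes a point from camera to tool coordinates, whose origin is the TCP and whose axes are the flange's). Camera axes: x right, y up, looking along -z (the intrinsics and any distortion apply to the point x, -y, -z); pixel columns grow to the right and rows downward; lengths in m; the calibration is good to about 2 mm. A picture is of the moment at which its call begins: read the wrist's pose just before it. camera_info takes no time and is no camera call.
A pose or a line that the arm cannot do raises MotionError and nothing moves.
- job_done(): hands the job in; it is judged then, once.
Readings, each from a call of its own:
- get_time(): time.
- get_joint_pos(): joint angles.
- get_qvel(): joint speeds.
- get_effort(): joint torques, N m.
- get_tcp_pos(): TCP position.
- get_ee_rot(): TCP orientation.
- get_ft_force(): force on the tool from outside, world axes, zero at the start.
- get_ft_torque(): the same for the moment, N m.
- get_grip_width(): opening from 0.0 (shut) to 1.0 (fully open).
- get_finger_force(): force on a finger pad.
Only numpy, scipy, OpenCV 4.12 (cv2) and the standard library are available. Lean on these libraries where they do the work, as an engineer would, in place of code of your own. Each camera call takes 0.05 s, during which the arm holds its last target. There are 200 camera calls.

## Working session

There is one attempt and no reset: what is moved stays moved. The work goes in short steps, each a Python script; the robot and the scene stay as the last script left them, time stands still between calls to the robot, and variables do not carry over. Pictures are saved under pics/ and viewed, at most 14 in all, crops included, and the job is handed in when it is done.

```bash
ls; mkdir -p pics; python3 - <<'E'
from station import *
import cv2,numpy as np
ims=[]
for n in ("scene","side"):
    im=read_camera(n); cv2.imwrite(f"pics/{n}0.png",im[:,:,::-1]); i=camera_info(n); print(n,np.round(i["intrinsics"],1).tolist(),np.round(i["T"],3).tolist(),[k for k in i])
i=camera_info("wrist");print({k:(np.round(v,3).tolist() if not isinstance(v,str) else v) for k,v in i.items()})
print(get_ee_rot(),get_time())
cv2.imwrite("pics/a.png",cv2.resize(cv2.imread("pics/scene0.png"),(800,600),interpolation=cv2.INTER_CUBIC))
cv2.imwrite("pics/b.png",cv2.resize(cv2.imread("pics/side0.png"),(800,600),interpolation=cv2.INTER_CUBIC))
E
```

```text
pics
scene [[429.1, 0.0, 259.4], [0.0, 429.1, 187.8], [0.0, 0.0, 1.0]] [[0.883, -0.394, 0.255, 0.919], [0.469, 0.746, -0.473, -0.681], [-0.004, 0.537, 0.844, 1.396], [0.0, 0.0, 0.0, 1.0]] ['intrinsics', 'T']
side [[428.5, 0.0, 251.5], [0.0, 428.5, 189.8], [0.0, 0.0, 1.0]] [[-0.985, 0.101, -0.142, 0.325], [-0.173, -0.471, 0.865, 1.252], [0.02, 0.876, 0.481, 0.752], [0.0, 0.0, 0.0, 1.0]] ['intrinsics', 'T']
{'intrinsics': [[265.5, 0.0, 254.214], [0.0, 265.5, 198.406], [0.0, 0.0, 1.0]], 'tool_from_camera': [[-0.001, 0.955, 0.296, 0.082], [1.0, 0.0, 0.002, -0.001], [0.002, 0.296, -0.955, -0.163], [0.0, 0.0, 0.0, 1.0]]}
[-6.99527629e-04  9.85767482e-01  1.68112967e-01 -1.11505089e-04] 0.1
```

View pics/a.png

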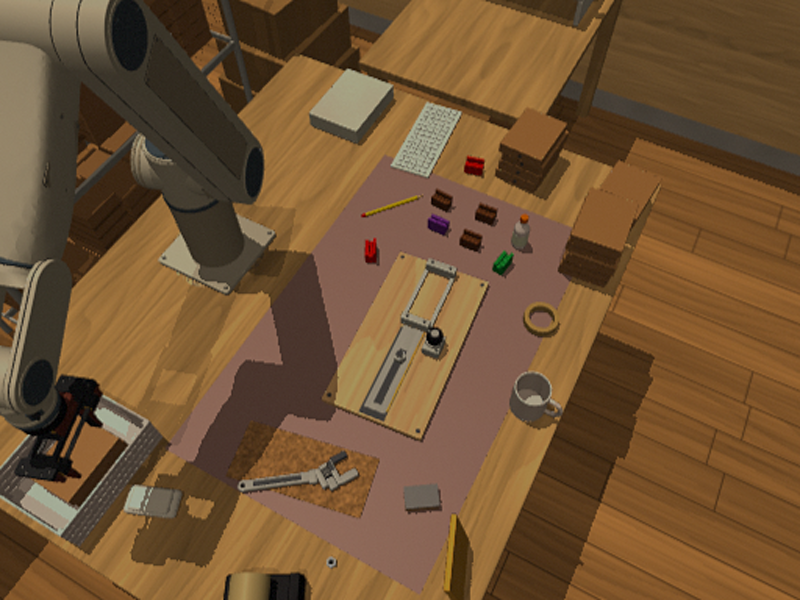

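View pics/b.png

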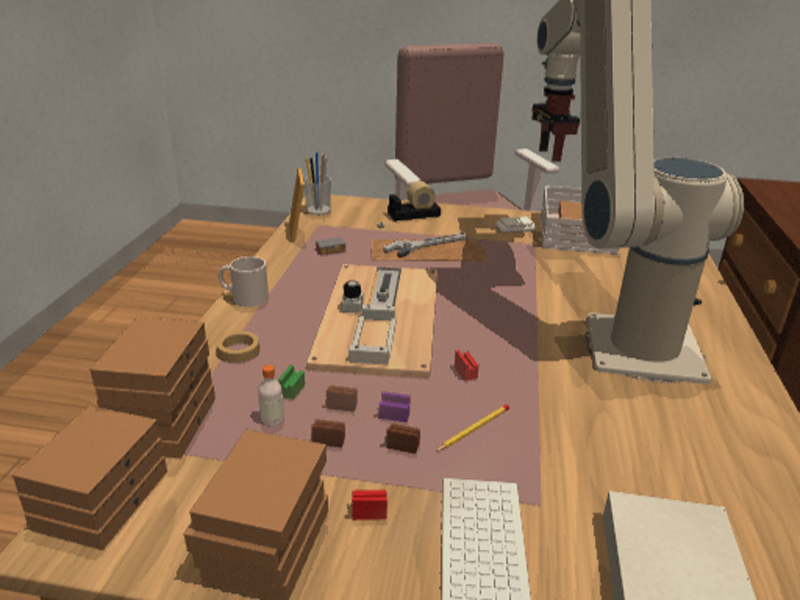

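The scene view shows three brown stands at (442,200), (486,213) and (471,240). The look-alikes are purple (438,224), red (371,250) and (475,165), and green (503,262). The jig is at about (410,345) and the wrench at (300,472). Next I'll get closer looks with the wrist camera.

```bash
cat > h.py <<'E'
from station import *
import cv2,numpy as np
from scipy.spatial.transform import Rotation as Ro
def q(th): return [0,np.cos(th/2),np.sin(th/2),0]
def cam(n):
    i=camera_info(n)
    if n!="wrist": return i["intrinsics"],np.array(i["T"])
    w,x,y,z=get_ee_rot(); T=np.eye(4); T[:3,:3]=Ro.from_quat([x,y,z,w]).as_matrix(); T[:3,3]=get_tcp_pos()
    return i["intrinsics"],T@np.array(i["tool_from_camera"])
def shot(n,name=None):
    K,T=cam(n); im=read_camera(n)[:,:,::-1].copy()
    if name: cv2.imwrite("pics/%s.png"%name,im); np.savez("pics/%s.npz"%name,K=K,T=T)
    return im,K,T
def load(name):
    d=np.load("pics/%s.npz"%name); return cv2.imread("pics/%s.png"%name),d["K"],d["T"]
def ray(K,T,uv,z):
    uv=np.atleast_2d(uv).astype(float); d=np.c_[(uv[:,0]-K[0,2])/K[0,0],-(uv[:,1]-K[1,2])/K[1,1],-np.ones(len(uv))]@T[:3,:3].T
    o=T[:3,3]; return o+d*((z-o[2])/d[:,2])[:,None]
def proj(K,T,P):
    c=(np.atleast_2d(P)-T[:3,3])@T[:3,:3]; return np.c_[K[0,2]+K[0,0]*c[:,0]/-c[:,2],K[1,2]-K[1,1]*c[:,1]/-c[:,2]]
def go(x,y,z,th,**k):
    return movel([x,y,z],q(th),**k)
E
python3 - <<'E'
from h import *
K,T=cam("scene")
f=lambda L,z:np.round(ray(K,T,np.array(L)*.64,z),3)[:,:2].tolist()
print("stands",f([(442,200),(486,213),(471,240)],.03)); print("jig",f([(403,254),(488,284),(422,437),(330,400)],.018)); print("wrench",f([(245,486),(325,475),(350,480)],.01), "knob",f([(434,335)],.08))
S=np.mean(f([(442,200),(486,213),(471,240)],.03),0);
print(get_time())
J=np.mean(f([(403,254),(488,284),(422,437),(330,400)],.018),0)
W=f([(325,475)],.01)[0]
for n,(x,y),z in (("wW",W,.25),("wJ",J,.3),("wS",S,.25)):
    for th in (0,np.pi):
        try: move_pose([x,y,z],q(th)); break
        except MotionError as e: print(n,th,e)
    else: continue
    shot("wrist",n); print(n,th,get_tcp_pos(),get_joint_pos(),get_time())
ims=[cv2.imread(f"pics/{n}.png") for n in ("wW","wJ","wS")]
for n,i in zip("WJS",ims): cv2.imwrite(f"pics/c{n}.png",cv2.resize(i,(800,600),interpolation=cv2.INTER_CUBIC))
E
```

```text
stands [[0.454, 0.389], [0.576, 0.403], [0.578, 0.305]]
jig [[0.442, 0.193], [0.669, 0.21], [0.705, -0.215], [0.486, -0.234]]
wrench [[0.428, -0.478], [0.563, -0.38], [0.614, -0.365]] knob [[0.63, -0.011]]
0.1
wW 0 [ 0.56217895 -0.38088063  0.24989945] [-6.12888302e-01  4.76544954e-01  1.47754710e+00 -2.54020522e-04
  1.18775853e+00  9.59149081e-01] 1.6833
wJ 0 [ 0.57567936 -0.01260255  0.29975292] [-4.24457572e-02  2.70649760e-01  1.66544162e+00 -2.19160953e-04
  1.20574041e+00  1.52982863e+00] 3.125
wS 0 [0.53674077 0.36447254 0.25029796] [ 5.78312031e-01  4.29965242e-01  1.55069169e+00 -2.96328484e-04
  1.16059471e+00  2.15081582e+00] 4.6
```

View pics/cW.png

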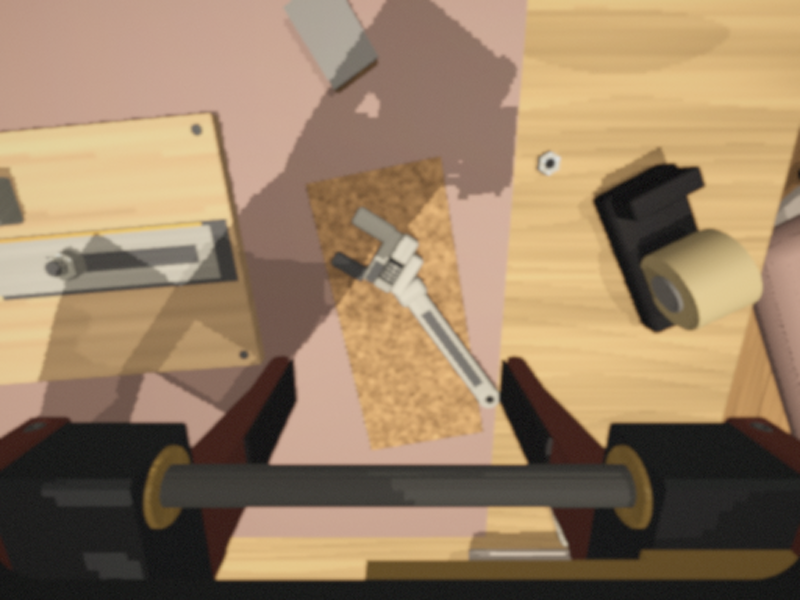

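View pics/cJ.png

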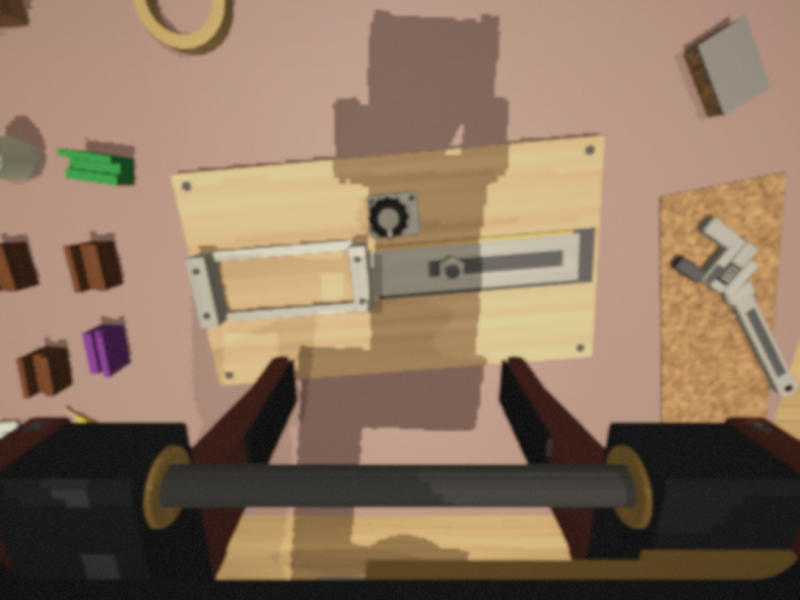

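View pics/cS.png

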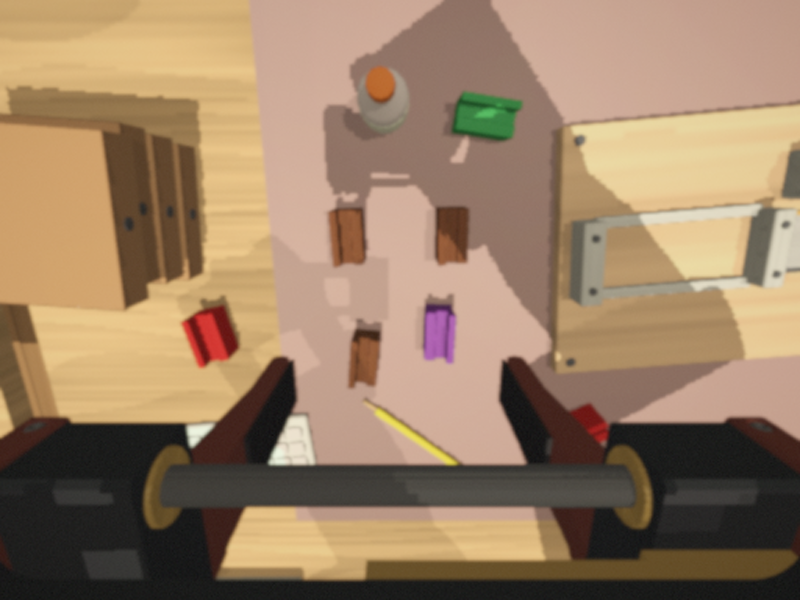

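The wrist views show three brown stands upright at (349,236), (452,235) and (365,355), with purple at (440,333) and the pencil by the lower one. The jig's screws are at (187,186), (590,150), (580,348) and (229,375), and the wrench on the mat has its jaws pointing up-left. Next: compute the poses.

```bash
cat >> h.py <<'E'
def stands(im,K,T):
    h=cv2.cvtColor(im,cv2.COLOR_BGR2HSV)
    m=cv2.inRange(h,(3,90,25),(15,220,150)); m=cv2.morphologyEx(m,cv2.MORPH_CLOSE,np.ones((3,3),np.uint8)); m[280:]=0
    out=[]
    for c in cv2.findContours(m,cv2.RETR_EXTERNAL,cv2.CHAIN_APPROX_NONE)[0]:
        P=ray(K,T,c[:,0],.02)[:,:2]
        r=cv2.minAreaRect((P*1000).astype(np.float32)); b=cv2.boxPoints(r)
        e=[b[1]-b[0],b[2]-b[1]]; L=[np.linalg.norm(k) for k in e]; l=e[int(np.argmax(L))]
        a=np.arctan2(l[1],l[0]); a=(a+np.pi/2)%np.pi-np.pi/2
        if 38<max(L)<75 and 20<min(L)<50: out.append((r[0][0]/1000,r[0][1]/1000,a,max(L),min(L)))
    return out
E
python3 - <<'E'
from h import *
im,K,T=load("wS")
for s in stands(im,K,T): print("stand",np.round(s,3))
h=cv2.cvtColor(im,cv2.COLOR_BGR2HSV)
for u,v in ((349,236),(452,235),(365,355),(343,225)): print(h[int(v*.64),int(u*.64)])
im,K,T=load("wJ"); g=cv2.cvtColor(im,cv2.COLOR_BGR2GRAY)
pts=[]
for u,v in ((187,186),(590,150),(580,348),(229,375)):
    u,v=int(u*.64),int(v*.64); w=g[v-6:v+7,u-6:u+7].astype(float); k=np.clip(np.median(w)-w-15,0,None); yy,xx=np.mgrid[-6:7,-6:7]
    pts.append((u+(k*xx).sum()/k.sum(),v+(k*yy).sum()/k.sum()))
P=ray(K,T,pts,.018)[:,:2]; c=P.mean(0)
d=P[0]-P[1]+P[3]-P[2]; a=np.arctan2(-d[0],d[1]); print(np.round(P,4).tolist(),"centre",c,"yaw",a, "len",[np.linalg.norm(P[i]-P[(i+1)%4]) for i in range(4)])
R=np.array([[np.cos(a),-np.sin(a)],[np.sin(a),np.cos(a)]])
for n,p,z in (("knob",(.062,0),.08),("nut",(0,-.06),.0335),("stud",(0,-.06),.044),("stop",(0,.19),.048),("fence",(0,.045),.046)):
    w=c+R@p; print(n,np.round(w,4),"px800",np.round(proj(K,T,[*w,z])/.64))
np.savez("jig.npz",c=c,a=a)
E
```

```text
stand [ 0.444  0.4   -0.101 65.536 28.417]
stand [ 0.479  0.54   0.511 54.338 29.237]
stand [ 4.8300e-01  7.4700e-01 -1.6000e-02  4.1375e+01  2.4770e+01]
stand [5.6900e-01 4.1200e-01 3.0000e-02 5.2472e+01 2.9076e+01]
stand [ 5.7100e-01  3.1500e-01 -2.0000e-03  5.0831e+01  3.1139e+01]
[ 11 156 147]
[ 10 155  94]
[ 12 159 144]
[ 11 158 140]
[[0.6533, 0.206], [0.6875, -0.2034], [0.4741, -0.2213], [0.4394, 0.1886]] centre [ 0.56356229 -0.00751018] yaw 0.08380434839500009 len [np.float64(0.4108920907149413), np.float64(0.21412126078358928), np.float64(0.41135342361346466), np.float64(0.2146079908841474)]
knob [ 0.6253 -0.0023] px800 [[387. 218.]]
nut [ 0.5686 -0.0673] px800 [[451. 270.]]
stud [ 0.5686 -0.0673] px800 [[452. 272.]]
stop [0.5477 0.1818] px800 [[211. 293.]]
fence [0.5598 0.0373] px800 [[350. 281.]]
```

Jig pose fits well (knob, nut and fence reproject onto their pixels). The stands are A (.444,.400), B (.569,.412) and C (.571,.315). These are the plain brown ones; red, purple and green are excluded. I'll confirm C and A in a close crop each as I go, with A first.

```bash
cat >> h.py <<'E'
try:
    d=np.load("jig.npz"); JC,JA=d["c"],float(d["a"])
except Exception: pass
def jw(x,y): return JC+np.array([[np.cos(JA),-np.sin(JA)],[np.sin(JA),np.cos(JA)]])@[x,y]
def find(exp,th,name):
    move_pose([exp[0],exp[1],.16],q(th)); wait(.15); im,K,T=shot("wrist",name)
    s=sorted(stands(im,K,T),key=lambda s:np.hypot(s[0]-exp[0],s[1]-exp[1])); return s[0] if s else None
def pick(s,th,op,z=.014):
    x,y=s[:2]; command_gripper(op); move_pose([x,y,.09],q(th)); go(x,y,z,th,v=.08); command_gripper(0)
    print("grip",get_grip_width()*88,get_finger_force()); go(x,y,.14,th,v=.15); print("up",get_grip_width()*88,get_finger_force())
def place(jx,jy,th,op,z=.033):
    x,y=jw(jx,jy); move_pose([x,y,.14],q(th)); print("above",get_grip_width()*88,get_finger_force(),get_tcp_pos())
    go(x,y,.06,th,v=.12); r=go(x,y,z-.003,th,v=.04,until_force=6); print("touch",r,get_tcp_pos()[2],get_grip_width()*88)
    command_gripper(op); go(x,y,.14,th,v=.15); print(get_time())
E
python3 - <<'E'
from h import *
s=find((.444,.400),np.pi/2-.0,"fA"); print(np.round(s,3),get_time())
im=cv2.imread("pics/fA.png"); cv2.imwrite("pics/cA.png",im)
E
```

```text
[ 0.446  0.4   -0.09  52.51  37.188] 6.0917
```

View pics/cA.png

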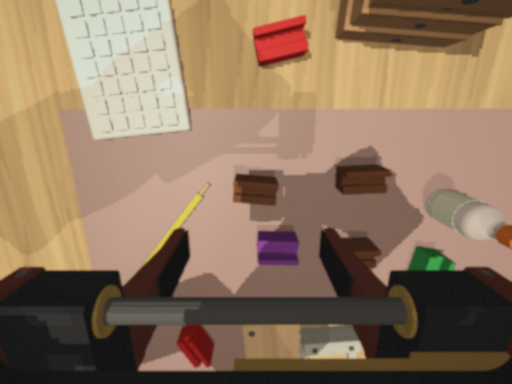

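The close view shows stand A brown at (256,190), the purple stand just below it, C half hidden at (360,250) and B at (362,178). Picking A.

```bash
python3 - <<'E'
from h import *
s=(.446,.400); pick(s,np.pi/2-.09,.8); place(0,.173,np.pi/2+JA,.75)
s=find((.571,.315),np.pi/2,"fC"); print(np.round(s,3))
if s and np.hypot(s[0]-.571,s[1]-.315)<.05:
    pick(s,np.pi/2+s[2],.8); place(0,.142,np.pi/2+JA,.75)
E
```

```text
grip 49.687358511909885 30.000616684556007
up 49.79740188896088 29.99991562217474
above 50.140007684299306 29.999945014715195 [0.54878623 0.16545079 0.13958834]
touch True 0.032180485013667715 49.9660065011712
13.35
[ 5.7100e-01  3.1500e-01 -2.0000e-03  5.1419e+01  3.5245e+01]
grip 49.81976834743031 30.000304717104882
up 49.9606402438142 29.999645843636245
above 49.9388897177595 29.999667266383767 [0.55210392 0.13452899 0.13977056]
touch True 0.03210468515674902 49.52235684388366
21.0333
```

Both went down well. Next is B, gripped across its 28 mm because of the bottle beside it.

```bash
python3 - <<'E'
from h import *
s=find((.569,.412),0.,"fB"); print(np.round(s,3))
if s and np.hypot(s[0]-.569,s[1]-.412)<.05:
    pick(s,s[2],.55); place(0,.090,JA,.47)
x,y=jw(-.03,.1); move_pose([x,y,.25],q(JA)); shot("wrist","j2"); cv2.imwrite("pics/cj2.png",cv2.resize(cv2.imread("pics/j2.png")[40:300],None,fx=1.5,fy=1.5))
E
```

```text
[6.1200e-01 4.4100e-01 4.0000e-02 5.2135e+01 3.2195e+01]
```

View pics/cj2.png

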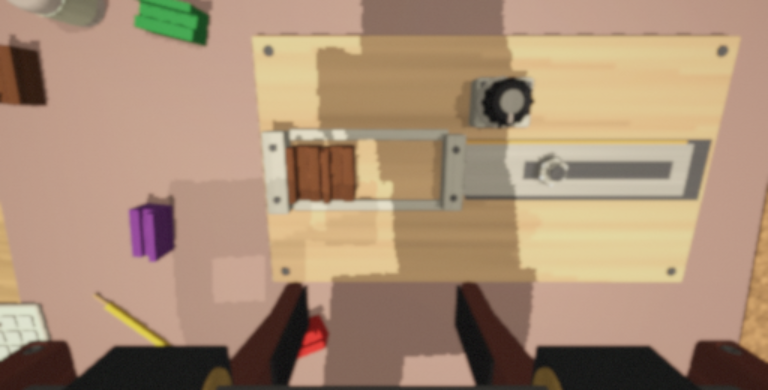

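The picture shows two stands in the channel at (307,172) and (340,172). B was knocked, and now sits at about (.612,.441) by the bottle. I'll look from close up.

```bash
python3 - <<'E'
from h import *
s=find((.612,.441),0.04,"fB2"); print(np.round(s,3)); 
im,K,T=load("fB2"); c=proj(K,T,[.66,.42,.05])[0]; print(c)
cv2.imwrite("pics/cB.png",im); print(get_time())
E
```

```text
[6.1200e-01 4.4000e-01 2.6000e-02 5.7781e+01 2.6906e+01]
[276.41489251 152.13177015]
25.925
```

View pics/cB.png

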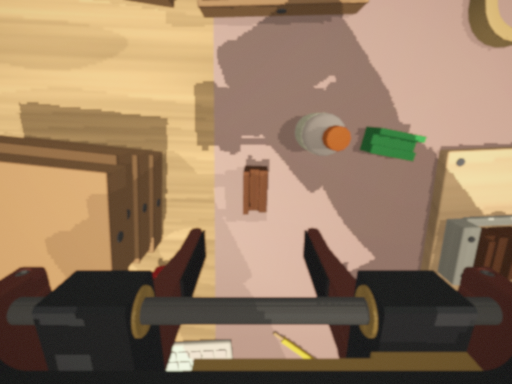

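B is at (256,190), 20 mm clear of the bottle at (320,133). I'll grip it slightly on the robot's side.

```bash
python3 - <<'E'
from h import *
pick((.605,.440),.03,.55,.016); place(-.007,.090,JA,.47,.035)
x,y=jw(-.03,.1); move_pose([x,y,.25],q(JA)); shot("wrist","j3"); cv2.imwrite("pics/cj3.png",cv2.resize(cv2.imread("pics/j3.png")[60:300,100:500],None,fx=1.8,fy=1.8))
E
```

```text
grip 27.778356360549626 30.000190883874893
up 28.016296031571503 29.999704957008362
above 27.9855348163561 29.99968573451042 [0.54980679 0.08238467 0.1401003 ]
touch True 0.03417710344960931 27.967093450491483
33.4083
```

View pics/cj3.png

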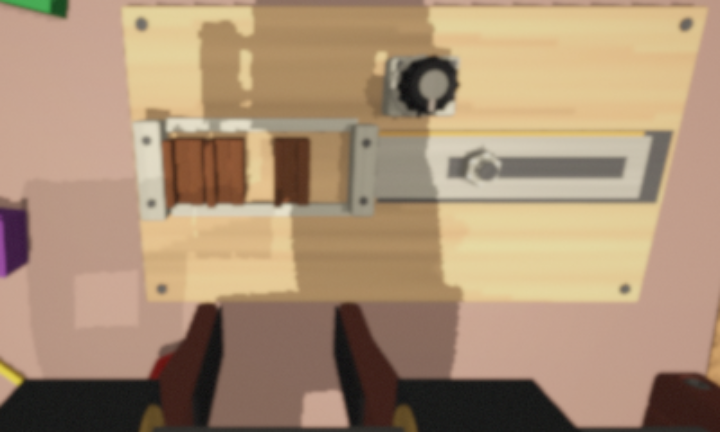

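All three stands are in the channel: (187,170), (230,170) and (292,170) in the crop. On to the knob, with a close look to find its centre first.

```bash
python3 - <<'E'
from h import *
k=jw(.062,0); th=JA+np.pi/2
move_pose([k[0],k[1],.2],q(th)); wait(.2); im,K,T=shot("wrist","k1")
g=cv2.cvtColor(im,cv2.COLOR_BGR2GRAY); p=proj(K,T,[*k,.08])[0]; u,v=p.astype(int); print(p)
w=g[v-50:v+50,u-50:u+50]; m=(w<45).astype(np.uint8)
n,l,st,ce=cv2.connectedComponentsWithStats(m); 
i=min((i for i in range(1,n) if st[i,4]>150),key=lambda i:np.hypot(*(ce[i]-50))); c=max(cv2.findContours((l==i).astype(np.uint8),cv2.RETR_EXTERNAL,cv2.CHAIN_APPROX_NONE)[0],key=len)
(cx,cy),r=cv2.minEnclosingCircle(c); ctr=np.array([cx+u-50,cy+v-50]); print(ctr,r, ray(K,T,ctr,.067)[0], "pred",k)
cv2.circle(im,tuple(ctr.astype(int)),int(r),(0,0,255),1); cv2.imwrite("pics/ck.png",cv2.resize(im[v-60:v+60,u-80:u+80],None,fx=4,fy=4))
E
```

```text
[254.30040555 194.4123159 ]
[254.5        191.82258224] 16.185243606567383 [ 0.62563573 -0.0029753   0.067     ] pred [ 0.6253447  -0.00232039]
```

View pics/ck.png

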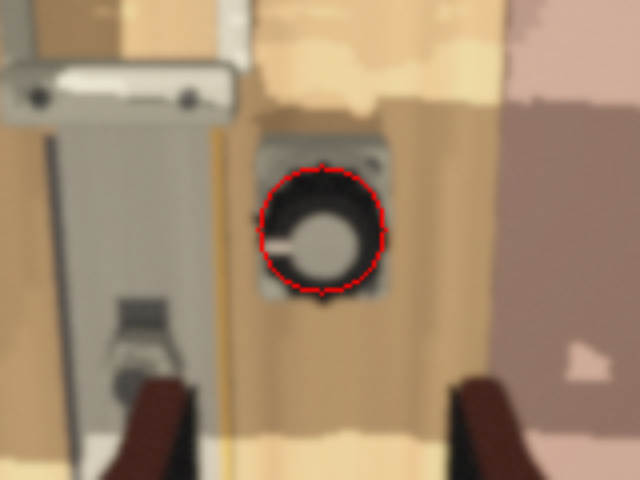

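The knob centre matches the jig prediction within 1 mm. I'll wind from j6 = -2.2, watching the torque and the knob's lag.

```bash
python3 - <<'E'
from h import *
k=(.6255,-.0026); j1=np.arctan2(k[1],k[0]); th=j1+2.2+np.pi/2
command_gripper(.6); move_pose([*k,.12],q(th)); print(get_joint_pos()[5]); go(*k,.0575,th,v=.08); command_gripper(0)
print("grip",get_grip_width()*88,np.round(get_ft_force(),1),np.round(get_ft_torque(),3))
j=np.array(get_joint_pos()); j0=j[5]; t0=get_ft_torque()[2]
tot=0
while tot<4.5:
    tot+=.3 if tot<3.0 else .1
    a=j.copy(); a[5]=j0+tot; movej(a); t=get_ft_torque(); f=get_ft_force()
    print(round(tot,2),np.round(t[2]-t0,3),np.round(f,1),round(get_effort()[5],3),round(get_time(),1))
    if tot>3.3 and abs(t[2]-t0)>.125: break
    if np.linalg.norm(f)>35: print("force"); break
E
```

```text
-2.2183999030473704
grip 36.82869752544742 [ 0.8 -5.3  2.4] [-0.71  -0.416 -0.029]
0.3 -0.01 [ 1.6 -4.3 -1. ] 0.231 39.8
0.6 -0.05 [ 1.5 -6.  -1.8] 0.104 40.1
0.9 -0.082 [ 2.  -7.1 -1.1] 0.105 40.5
1.2 -0.019 [ 0.9 -8.4 -1.3] 0.105 40.9
1.5 -0.067 [ 1.7 -9.4 -1.6] 0.104 41.3
1.8 -0.037 [-1.1 -9.7  0.3] 0.103 41.7
2.1 -0.028 [ -1.  -11.6   1.4] 0.101 42.1
2.4 -0.058 [ -2.2 -10.7   1.1] 0.099 42.5
2.7 -0.063 [ -2.2 -10.8   2.4] 0.096 42.9
3.0 0.023 [-3.4 -9.6  2.7] 0.094 43.3
3.3 -0.062 [-3.8 -8.5  4.1] 0.093 43.7
3.4 -0.081 [-3.5 -8.1  4.1] 0.154 43.9
3.5 0.0 [-3.7 -9.1  4.4] 0.154 44.2
3.6 -0.097 [-3.6 -7.   4.4] 0.154 44.4
3.7 -0.031 [-4.1 -7.5  4.7] 0.153 44.7
3.8 -0.019 [-4.9 -6.7  3.7] 0.153 44.9
3.9 -0.061 [-4.4 -6.4  4.9] 0.148 45.2
4.0 -0.054 [-4.5 -5.7  4.3] 0.147 45.4
4.1 -0.092 [-4.8 -5.6  3.8] 0.147 45.7
4.2 -0.024 [-4.1 -5.3  5.2] 0.148 45.9
4.3 -0.028 [-2.7 -4.7  4.2] 0.148 46.2
4.4 -0.06 [-3.8 -3.3  4. ] 0.148 46.4
4.5 -0.035 [-2.9 -4.2  4.3] 0.164 46.7
4.6 -0.085 [-4.1 -3.5  4.2] 0.156 46.9
```

```bash
python3 - <<'E'
from h import *
command_gripper(.6); k=get_tcp_pos(); w=get_ee_rot(); movel([k[0],k[1],.14],None,v=.15)
k=jw(.05,.06); move_pose([k[0],k[1],.16],q(JA)); wait(.2); im,K,T=shot("wrist","k2"); 
for n,p,z in (("fence start",(0,.045),.046),("fence exp",(0,.106),.046),("stop",(0,.19),.048),("knob",(.062,0),.08)): print(n,proj(K,T,[*jw(*p),z])[0])
cv2.imwrite("pics/ck2.png",cv2.resize(im[60:300,100:420],None,fx=2.5,fy=2.5,interpolation=cv2.INTER_CUBIC)); print(get_time())
E
```

```text
fence start [268.13827761 236.72514206]
fence exp [214.69252756 236.79738108]
stop [140.45711656 237.66421358]
knob [318.1685402  192.65837972]
49.1417
```

View pics/ck2.png

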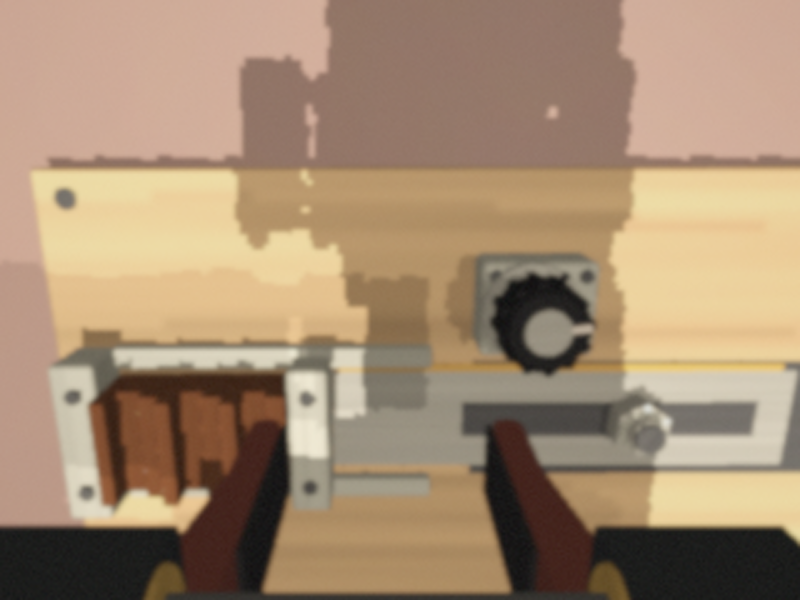

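The fence face is at pixel 214.8 against 214.7 expected for three stands in contact. The white mark has turned about 4.57 rad and the travel used 3.81, so the slip is about 0.75 rad, which is within limits, and I'll leave the knob. Next, look at the wrench and the nut.

```bash
python3 - <<'E'
from h import *
n=jw(0,-.06); move_pose([n[0]-.03,n[1],.13],q(0)); wait(.2); im,K,T=shot("wrist","n1"); u,v=proj(K,T,[*n,.0335])[0].astype(int); print("nut px",u,v)
A=cv2.resize(im[max(v-35,0):v+35,u-50:u+50],(800,560),interpolation=cv2.INTER_CUBIC)
move_pose([.52,-.40,.19],q(0)); wait(.2); im,K,T=shot("wrist","w1"); B=cv2.resize(im,(800,600),interpolation=cv2.INTER_CUBIC)
cv2.imwrite("pics/cn1.png",A); cv2.imwrite("pics/cw1.png",B); print(get_time())
E
```

```text
nut px 256 171
51.55
```

View pics/cn1.png

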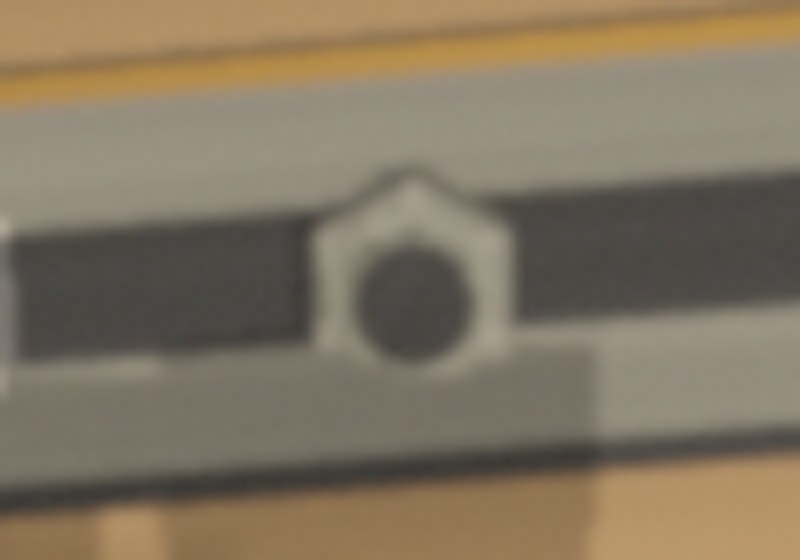

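View pics/cw1.png

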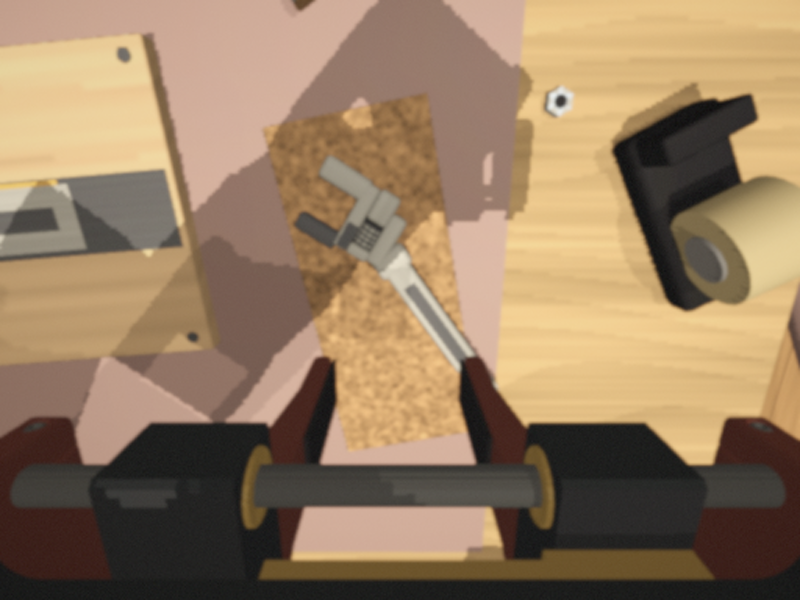

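Nut: the top corner is at (412,178) and the left and right flats are vertical, so a corner points along world +x (yaw ≈ 0). Wrench: head at (365,225), light fixed jaw with its tip at (330,165), dark movable jaw at (315,230), handle running to (470,365), worm at (370,235). I'll rectify its plane and measure edges.

```bash
cat >> h.py <<'E'
def rect(im,K,T,o,yaw,z,xs,ys):
    X,Y=np.meshgrid(xs,ys); c,s=np.cos(yaw),np.sin(yaw)
    P=np.c_[(o[0]+c*X-s*Y).ravel(),(o[1]+s*X+c*Y).ravel(),np.full(X.size,z)]
    m=proj(K,T,P).astype(np.float32).reshape(*X.shape,2); return cv2.remap(im,m,None,cv2.INTER_LINEAR)
E
python3 - <<'E'
from h import *
im,K,T=load("w1")
n,_=1,0
# coarse handle line
A,B=ray(K,T,np.array([[402,285],[455,350]])*.64,.0165)[:,:2]; hd=np.arctan2(*(B-A)[::-1])
W=ray(K,T,[370*.64,235*.64],.021)[0,:2]
S=lambda i:cv2.cvtColor(i,cv2.COLOR_BGR2HSV)[:,:,1].astype(int)
for it in range(3):  # refine handle axis from edges of low saturation run
    t=np.arange(.0,.095,.004); ys=np.arange(-.025,.0251,.001)
    r=S(rect(im,K,T,A,hd,.0165,t,ys)); 
    if it==0: print(r[::3,::4])
    m=r<75; c=np.array([ys[m[:,i]].mean() if 12<m[:,i].sum()<34 else np.nan for i in range(len(t))]); k=~np.isnan(c)
    p=np.polyfit(t[k],c[k],1); A=A+p[1]*np.array([-np.sin(hd),np.cos(hd)]); hd+=np.arctan(p[0]); print(k.sum(),np.round(p,4),m.sum(0))
yaw=hd-np.radians(157.5); c,s=np.cos(yaw),np.sin(yaw); o=W-np.array([c*-.039-s*.008,s*-.039+c*.008])
# distance of handle axis in wrench frame: point (-84.3,23.4) should be on it
g=o+[c*-.0843-s*.0234,s*-.0843+c*.0234]; nrm=np.array([-np.sin(hd),np.cos(hd)]); e=(A-g)@nrm; print("yaw",yaw,np.degrees(hd)%360,"o",o,"axis err",e)
o=o+e*nrm
r=rect(im,K,T,o,yaw,.0175,np.arange(-.07,.0401,.005),np.arange(-.04,.0401,.004)); print("cols x -70..40/5, rows y -40..40/4: S"); print("\n".join(" ".join("%3d"%v for v in a) for a in S(r)))
print("V"); print("\n".join(" ".join("%3d"%v for v in a) for a in r.max(2)))
np.savez("wr.npz",o=o,yaw=yaw)
E
```

```text
[[129 120 125 117 118 118]
 [125 121 125 118 118 120]
 [125 123 124 119 116 118]
 [126 122 120 118 116 115]
 [128 122 114 118 118 117]
 [127 123 110 100  80  58]
 [ 83  66  45  38  33  32]
 [ 34  32  30  31  32  28]
 [ 32  29  27  27  26  25]
 [ 31  24  23  25  23  24]
 [ 32  25  26  27  28  30]
 [ 31  31  32  33  30  31]
 [ 30  32  32  34  37  41]
 [ 38  45  64  90 101  70]
 [110 123 122 120  79  64]
 [125 121 122 117  64  64]
 [126 117 121 109  63  63]]
19 [0.0491 0.0026] [22 22 22 23 23 22 22 23 23 23 22 22 22 25 27 28 30 34 36 36 36 36 30 19]
16 [ 0.0595 -0.0008] [23 23 22 23 22 23 22 23 23 22 23 25 26 29 31 34 36 40 42 42 43 43 36 25]
15 [ 0.0207 -0.0004] [23 23 23 23 23 23 23 22 23 23 22 25 28 31 34 36 39 42 46 46 47 47 41 25]
yaw -5.087519658799115 226.00659536097407 o [ 0.58309002 -0.34236173] axis err -0.014044713996941644
cols x -70..40/5, rows y -40..40/4: S
130 130 130  95  61  43  66  48  38  36  35  35  35  37  36  37 114 132 128 130 131 133 130
131 130 128  43  37  35  37  37  35  35  37  37  36  36  36  38 103 130 129 130 127 130 132
133 132 133  47  38  35  38  36  3
[... 2947 characters left out ...]
  90 115  79  79  77  81  90 105 146 148 148 148 147 148
214 180 156 143 142 153 144 150 136 133 139 100 112 124 140 149 151 165 149 148 148 148 148
210 204 149 165 184 195 137 135 137 158 155 159 145 151 149 143 147 147 148 148 149 147 148
194 190 184 197 195 191 109 124 149 169 165 163 141 142 156 151 149 147 148 149 148 148 148
206 194 179 194 196 189 128 130 122 158 160 142 149 152 139 144 144 149 148 148 149 148 148
196 191 200 207 204 177 132 135 124 130 151 135 157 162 146 149 147 148 148 148 148 148 148
188 167 189 202 200 165 140 118 130 122 153 157 158 156 152 147 148 149 147 149 148 148 147
188 179 198 207 192 181 174 115 126 119 120 134 148 146 159 147 146 148 148 148 148 148 147
```

```bash
python3 - <<'E'
from h import *
im,K,T=load("w1")
S=lambda i:cv2.cvtColor(i,cv2.COLOR_BGR2HSV)[:,:,1].astype(int)
A,B=ray(K,T,np.array([[402,285],[455,350]])*.64,.0165)[:,:2]; hd=np.arctan2(*(B-A)[::-1])
for it in range(3):
    t=np.arange(.0,.042,.002); ys=np.arange(-.02,.0201,.0005); m=S(rect(im,K,T,A,hd,.0165,t,ys))<75
    c=np.array([ys[m[:,i]].mean() for i in range(len(t))]); p=np.polyfit(t,c,1); A=A+p[1]*np.array([-np.sin(hd),np.cos(hd)]); hd+=np.arctan(p[0])
print("handle",np.degrees(hd)%360,p,m.sum(0)*.5)
yaw=hd-np.radians(157.5); W=ray(K,T,[370*.64,235*.64],.021)[0,:2]
R=lambda a:np.array([[np.cos(a),-np.sin(a)],[np.sin(a),np.cos(a)]])
o=W-R(yaw)@[-.039,.008]
for it in range(3):
    xs=np.arange(-.012,.0081,.002); ys=np.arange(-.032,.001,.0005); r=S(rect(im,K,T,o,yaw,.0175,xs,ys))
    e=np.array([ys[np.where(r[:,i]<85)[0].max()] if (r[:,i]<85).any() else np.nan for i in range(len(xs))]); fy=np.nanmedian(e); pe=np.polyfit(xs[~np.isnan(e)],e[~np.isnan(e)],1)
    xs2=np.arange(-.035,.01,.0005); ys2=np.arange(fy+.004,fy+.018,.002); r2=S(rect(im,K,T,o,yaw,.0175,xs2,ys2)); tx=np.array([xs2[np.where(a<85)[0].max()] if (a<85).any() else np.nan for a in r2]); 
    o=o+R(yaw)@[np.nanmedian(tx)+.018,fy+.012]; print("fixed",np.round(e*1e3,1),"throat",np.round(tx*1e3,1))
ys3=np.arange(-.005,.04,.0005); xs3=np.arange(-.008,.0101,.002); r3=S(rect(im,K,T,o,yaw,.0175,xs3,ys3)); print("opening",[round((ys3[np.where(r3[:,i]<85)[0].min()]+.012)*1e3,1) for i in range(len(xs3)) if (r3[:,i]<85).any()])
g=o+R(yaw)@[-.0843,.0234]; print("yaw deg",np.degrees(yaw)%360,"slope deg",np.degrees(pe[0]),"o",o,"grip",g,"axis err mm",1e3*(A-g)@[-np.sin(hd),np.cos(hd)])
print("worm seen at wrench",(R(yaw).T@(W-o))*1e3)
np.savez("wr.npz",o=o,yaw=yaw)
# nut angle
im,K,T=load("n1"); n=jw(0,-.06); c=ray(K,T,[206+412/8,136+178/8],.0335)[0]; print("nut",n,"corner rel mm",(c[:2]-n)*1e3, "stud top", ray(K,T,[206+412/8,136+305/8],.044)[0])
E
```

```text
handle 215.54871650424073 [-1.36120634e-31  1.71930371e-17] [22.5 22.5 22.5 22.5 22.5 22.5 22.5 22.5 22.5 22.5 22.5 22.5 22.5 22.5
 22.5 22.5 22.5 22.5 22.5 22.5 22.5]
fixed [-10.  -10.  -10.  -10.  -10.   -9.5  -9.5 -10.  -10.  -10.  -10. ] throat [-16. -16. -16. -16. -16. -16. -16.]
fixed [-12.  -12.  -12.  -12.  -11.5 -11.5 -12.  -12.  -12.  -12.  -12. ] throat [-18. -18. -18. -18. -18. -18. -18.]
fixed [-12.  -12.  -12.  -12.  -11.5 -11.5 -12.  -12.  -12.  -12.  -12. ] throat [-18. -18. -18. -18. -18. -18. -18.]
opening [np.float64(30.0), np.float64(30.0), np.float64(30.0), np.float64(30.5), np.float64(30.5), np.float64(30.5), np.float64(30.5), np.float64(30.5), np.float64(30.5), np.float64(30.5)]
yaw deg 58.0487165042407 slope deg -0.13021768071156067 o [ 0.58814508 -0.34410526] grip [ 0.52367882 -0.40325044] axis err mm 0.7190433598154411
worm seen at wrench [-41.   6.]
nut [ 0.56858467 -0.06729961] corner rel mm [13.59910567 -0.91441495] stud top [ 0.56859526 -0.06817129  0.044     ]
```

Wrench pose: yaw 58.0°, jaws open about 30.5 mm, all edges consistent. The nut is at yaw 0, so I need wrench yaw 60° (almost no rotation). Pick up and re-measure in the grip.

```bash
cat >> h.py <<'E'
R2=lambda a:np.array([[np.cos(a),-np.sin(a)],[np.sin(a),np.cos(a)]])
S_=lambda i:cv2.cvtColor(i,cv2.COLOR_BGR2HSV)[:,:,1].astype(int)
def measure(im,K,T,o,yaw,zt,thr=85,n=3):
    "refine wrench pose from fixed jaw face (y=-12) and throat (x=-18); zt = height of head top"
    o=np.array(o)
    for it in range(n):
        xs=np.arange(-.012,.0081,.002); ys=np.arange(-.025,.001,.0005); r=S_(rect(im,K,T,o,yaw,zt,xs,ys))<thr
        e=np.array([ys[np.where(r[:,i])[0].max()] if r[:,i].any() else np.nan for i in range(len(xs))]); k=~np.isnan(e); p=np.polyfit(xs[k],e[k],1); fy=np.median(e[k])
        xs2=np.arange(-.03,.01,.0005); ys2=np.arange(fy+.004,fy+.018,.002); r2=S_(rect(im,K,T,o,yaw,zt,xs2,ys2))<thr
        tx=np.array([xs2[np.where(a)[0].max()] if a.any() else np.nan for a in r2]); o=o+R2(yaw)@[np.nanmedian(tx)+.018,fy+.012]; yaw+=np.arctan(p[0])
    print("fixed",np.round(e*1e3,1),"throat",np.round(tx*1e3,1)); return o,yaw
E
python3 - <<'E'
from h import *
d=np.load("wr.npz"); o,yaw=d["o"],float(d["yaw"])
move_pose([.5237-.0,-.4032,.19],q(0)); wait(.15); im,K,T=shot("wrist","w2"); o,yaw=measure(im,K,T,o,yaw,.0175); yaw=float(d["yaw"]); print(o)
g=o+R2(yaw)@[-.0843,.0234]; th=yaw+np.radians(157.5)-np.pi
command_gripper(.5); move_pose([*g,.08],q(th)); print(go(*g,.0055,th,v=.06,until_force=8),get_tcp_pos()); command_gripper(0); print("grip",get_grip_width()*88,get_finger_force())
p=np.array(get_tcp_pos()); z0=p[2]; go(*g,z0+.035,th,v=.06); wait(.3); print(get_grip_width()*88,np.round(get_ft_force(),1),np.round(get_ft_torque(),2))
im,K,T=shot("wrist","w3"); 
try: o2,y2=measure(im,K,T,o,yaw,.0175+.035); print("in grip",o2,np.degrees(y2),"moved mm",(o2-o)*1e3)
except Exception as e: print(e)
np.savez("wr.npz",o=o,yaw=yaw,z0=z0); print(get_time())
E
```

```text
fixed [-12. -12. -12. -12. -12. -12. -12. -12. -12. -12. -12.] throat [-18. -18. -18. -18. -18. -18. -18.]
[ 0.58814508 -0.34410526]
False [ 0.52395948 -0.40345358  0.00596612]
grip 21.673480502159638 29.979630410671234
21.551787000222234 [-0.2 -0.7 -3.1] [-0.11  0.09 -0.  ]
fixed [-11.5 -11.5 -11.5 -11.5 -11.5 -11.5 -11.5 -11.5 -12.  -12.  -12. ] throat [-18.5 -18.  -18.  -18.  -18.  -18.  -18. ]
in grip [ 0.58755401 -0.34316341] -302.47213987026123 moved mm [-0.59106106  0.94184733]
55.975
```

In the grip it matches within 1 mm. Carry it to the nut and lower.

```bash
cat >> h.py <<'E'
NUT=np.array([.5686,-.0677])
E
python3 - <<'E'
from h import *
d=np.load("wr.npz"); yaw=float(d["yaw"])-.004; o=d["o"]+[-.0003,.0005]; tcp=np.array(get_tcp_pos()); th=float(d["yaw"])+np.radians(157.5)-np.pi
gl=R2(yaw).T@(tcp[:2]-o); dz=float(d["z0"])-.003
yt=np.radians(60); ot=NUT-R2(yt)@[0,.0025]; g=ot+R2(yt)@gl; tt=th+yt-yaw
go(tcp[0],tcp[1],.10,th,v=.15); move_pose([*g,.10],q(tt)); print("width",get_grip_width()*88,get_finger_force())
go(*g,.052+dz,tt,v=.1); wait(.2); print(np.round(get_ft_force(),1))
r=go(*g,.0175+dz,tt,v=.03,until_force=6); z=get_tcp_pos()[2]; print("touch",r,"underside z",z-dz,np.round(get_ft_force(),1),"w",get_grip_width()*88,get_time())
np.savez("wr2.npz",gl=gl,dz=dz,yt=yt,ot=ot,tt=tt)
E
```

```text
width 21.759337691235487 29.9785915017128
[-0.5 -0.6 -3.5]
touch True underside z 0.017782802065622945 [-0.5 -0.1  6. ] w 21.66138176775156 59.4667
```

Seated flat: underside at 17.8 mm. Release it and roll the worm.

```bash
cat >> h.py <<'E'
def stroke(a,b,o,yaw,n=1,f=9):
    for i in range(n):
        P=lambda x:o+R2(yaw)@[x,.008]
        s=P(-.039+a); go(*s,.043,yaw,v=.1); f0=np.array(get_ft_force()); r=go(*s,.0335,yaw,v=.012,until_force=f)
        z=get_tcp_pos()[2]; f1=np.array(get_ft_force())-f0; e=P(-.039+b); m=P(-.039+(a+b)/2)
        go(*m,z,yaw,v=.03); f2=np.array(get_ft_force())-f0; go(*e,z,yaw,v=.03); f3=np.array(get_ft_force())-f0
        go(*e,.043,yaw,v=.15); u=R2(yaw)[:,0]; print(r,round(z,4),"N",np.round([f1[2],f2[2],f3[2]],1),"tang",np.round([f1[:2]@u,f2[:2]@u,f3[:2]@u],1),round(get_time(),1))
E
python3 - <<'E'
from h import *
d=np.load("wr2.npz"); ot,yt,tt=d["ot"],float(d["yt"]),float(d["tt"])
command_gripper(.5); p=get_tcp_pos(); go(p[0],p[1],.12,tt,v=.2); 
s=ot+R2(yt)@[-.045,.008]; move_pose([*s,.10],q(yt)); shot("wrist","r0"); command_gripper(0)
stroke(-.006,.006,ot,yt,2)
s=ot+R2(yt)@[-.045,.008]; go(*s,.10,yt,v=.2); shot("wrist","r1")
a,b=[load(n)[0] for n in ("r0","r1")]; K,T=load("r1")[1:]; K0,T0=load("r0")[1:]
xs=np.arange(-.02,.0301,.005); ys=np.arange(-.05,.051,.002)
r0=rect(a,K0,T0,ot,yt,.0325,xs,ys).max(2); r1=rect(b,K,T,ot,yt,.0325,xs,ys).max(2)
print("cols x",xs*1e3); 
for i,y in enumerate(ys): print("%4d"%round(y*1e3)," ".join("%3d"%v for v in r0[i])," | "," ".join("%3d"%v for v in r1[i]))
E
```

```text
True 0.0359 N [9.1 5.1 6.2] tang [-1.3 -0.3 -1. ] 64.2
True 0.0359 N [7.9 3.7 4.6] tang [0.7 0.3 0.3] 66.0
cols x [-2.00000000e+01 -1.50000000e+01 -1.00000000e+01 -5.00000000e+00
  3.46944695e-15  5.00000000e+00  1.00000000e+01  1.50000000e+01
  2.00000000e+01  2.50000000e+01  3.00000000e+01]
 -50 181 179 175 168 165 172 177 179 181 182 180  |  182 181 175 169 166 173 177 180 182 183 181
 -48 171 181 178 172 166 167 175 178 180 182 181  |  171 182 179 173 166 168 176 178 181 183 181
 -46 162 180 180 176 169 164 171 177 179 181 182  |  162 181 181 176 170 165 172 178 180 181 183
 -44 185 162 181 179 173 167 167 175 178 179 182  |  186 165 181 180 173 167 167 175 177 180 183
 -42 181 171 178 180 176 170 165 169 176 178 180  |  182 169 179 181 177 171 165 171 177 178 181
 -40 157 185 151 179 175 172 165 163 171 175 179  |  155 179 150 175 175 171 163 164 166 172 180
 -38 130 153 144 160 156 154 148 142 148 156 177  |  128 146 141 152 156 154 146 144 141 150 178
 -36 122 123 150 128 150 148 144 138 135 142 177  |  121 125 149 125 150 149 144 138 135 142 177
 -34 122 121 135 147 135 150 1
[... 3440 characters left out ...]
5 119 126 126 125 130
  38 157 157 153 151 149  84  80 126 125 126 126  |  158 158 155 152 149  83  83 127 125 127 128
  40 154 156 153 151 150 134  64 109 127 126 124  |  155 156 155 152 151 134  64 110 127 126 125
  42 149 151 152 151 151 149  97  72 125 126 127  |  150 152 153 153 151 149  95  73 126 127 126
  44 146 148 148 150 151 147 143  68  98 127 127  |  147 148 149 150 153 148 143  69 102 127 127
  46 144 146 147 147 150 144 148 112  65 122 126  |  145 147 147 148 151 144 148 111  67 123 127
  48 141 145 146 146 148 142 144 147  75  88 127  |  143 145 147 147 149 143 146 147  72  91 128
  50 139 143 145 146 148 144 142 147 129  64 117  |  139 144 147 147 147 144 143 147 126  64 118
```

The jaw face moved from y≈18.5 to 16.2 mm with the wrench still, so the rolling works. More strokes until it stops.

```bash
cat >> h.py <<'E'
def jawcheck(o,yaw,name):
    s=o+R2(yaw)@[-.045,.008]; go(*s,.10,yaw,v=.2); wait(.1); im,K,T=shot("wrist",name)
    ys=np.arange(-.02,.045,.0005); xs=np.arange(-.015,.0041,.001); r=rect(im,K,T,o,yaw,.0325,xs,ys).max(2).astype(float).mean(1)
    r=rect(im,K,T,o,yaw,.0325,np.array([-.017,-.0165,-.016]),ys).max(2).astype(float).mean(1); print("x=-16.5:", " ".join("%.0f"%v for v in r[8:104:2]))
    m=rect(im,K,T,o,yaw,.0325,np.arange(-.014,.001,.001),ys).max(2); k=(m[ys>.008]<70); print("movable face y mm",np.round([ys[ys>.008][np.where(k[:,i])[0].min()]*1e3 for i in range(k.shape[1]) if k[:,i].any()],1),"back",np.round([ys[ys>.008][np.where(k[:,i])[0].max()]*1e3 for i in range(k.shape[1]) if k[:,i].any()],1))
E
python3 - <<'E'
from h import *
d=np.load("wr2.npz"); ot,yt=d["ot"],float(d["yt"])
stroke(-.007,.007,ot,yt,2); jawcheck(ot,yt,"r2"); stroke(-.007,.007,ot,yt,2); jawcheck(ot,yt,"r3")
E
```

```text
True 0.0359 N [8.7 5.3 5.2] tang [-0.4  0.8  0.2] 68.9
True 0.0359 N [7.8 4.9 5.9] tang [-0.4 -1.  -0.8] 70.8
x=-16.5: 123 124 125 129 129 121 113 108 107 107 106 105 105 105 104 104 104 107 108 109 109 109 109 108 109 109 108 107 106 98 82 69 62 61 60 61 62 64 62 63 61 62 63 71 97 129 148 152
movable face y mm [15.  15.  15.  15.  15.  15.  15.5 15.5 15.5 15.5 15.5 15.5 15.5 15.5
 15.5] back [26.5 27.  27.  27.  27.5 27.5 28.  29.  29.5 30.  31.  31.5 32.  32.5
 33.5]
True 0.0359 N [7.7 3.9 4.3] tang [-0.1  0.9 -2.2] 73.8
True 0.0359 N [9.1 5.7 6.6] tang [ 0.4  0.4 -1.4] 75.7
x=-16.5: 123 123 125 129 131 125 114 108 107 107 106 106 106 105 104 104 104 105 107 108 108 108 109 108 108 108 108 107 104 96 80 66 63 62 63 63 63 64 64 62 62 60 61 73 102 132 148 153
movable face y mm [15.  15.  15.  15.  15.  15.  15.  15.5 15.5 15.5 15.5 15.5 15.5 15.5
 15.5] back [27.  27.  27.  27.  27.  27.5 28.  29.  29.5 30.  30.5 31.5 32.  33.
 33.5]
```

The movable jaw has met the nut's flat (opening ≈27 mm) and stalled. The wrench has to shift 2.5 mm so the fixed jaw sits on its flat, so I'll do that by the handle and go on rolling.

```bash
python3 - <<'E'
from h import *
d=np.load("wr2.npz"); ot,yt,tt,gl,dz=d["ot"],float(d["yt"]),float(d["tt"]),d["gl"],float(d["dz"])
g=ot+R2(yt)@gl; move_pose([*g,.10],q(tt)); command_gripper(.4); go(*g,.0185+dz,tt,v=.08); command_gripper(0); print(get_grip_width()*88,np.round(get_ft_force(),1))
o2=NUT-R2(yt)@[0,-.0005]; g2=o2+R2(yt)@gl; r=go(*g2,.0185+dz,tt,v=.01,until_force=12); print(r,np.round((np.array(get_tcp_pos())[:2]-g)@R2(yt)*1e3,2),np.round(get_ft_force(),1))
command_gripper(.4); on=ot+np.array(get_tcp_pos())[:2]-g; p=get_tcp_pos(); go(p[0],p[1],.10,tt,v=.2)
move_pose([*(on+R2(yt)@[-.045,.008]),.10],q(yt)); command_gripper(0); jawcheck(on,yt,"r4")
stroke(-.007,.007,on,yt,2); jawcheck(on,yt,"r5"); stroke(-.007,.007,on,yt,1); jawcheck(on,yt,"r6")
np.savez("wr3.npz",on=on)
E
```

```text
21.783157788685752 [-1.2 -0.3  5.1]
False [0.43 1.13] [ 4.3 -2.   0.2]
x=-16.5: 121 117 111 107 106 106 106 106 105 105 105 105 105 106 107 110 109 109 109 109 109 109 109 108 108 106 99 85 73 67 63 64 66 66 66 66 65 64 64 65 73 101 133 148 152 154 155 155
movable face y mm [12.  12.5 12.5 12.5 12.5 12.5 12.5 12.5 12.5 12.5 12.5 12.5 12.5 12.5
 12.5] back [24.  24.  24.  24.  24.  24.  25.  25.5 26.  26.5 27.5 28.  29.  29.5
 30.5]
True 0.0359 N [6.2 3.1 3.4] tang [-1.  -1.5 -4.2] 84.2
True 0.0359 N [8.8 5.3 5.6] tang [-0.6 -1.  -1.6] 86.1
x=-16.5: 121 117 111 106 105 106 106 106 106 107 105 105 105 105 107 108 108 108 108 109 109 108 108 109 109 106 99 84 71 65 65 64 64 64 65 65 64 64 64 65 74 102 133 148 152 154 155 156
movable face y mm [12.  12.  12.  12.5 12.5 12.5 12.5 12.5 12.5 12.5 12.5 12.5 12.5 12.5
 12.5] back [24.  24.  23.5 23.5 24.  24.  25.  25.5 26.  27.  27.5 28.  29.  29.5
 30. ]
True 0.0359 N [6.4 3.5 4.7] tang [-1.3 -0.6 -1.7] 89.1
x=-16.5: 120 116 112 107 105 106 106 106 106 105 105 105 105 104 106 108 109 109 108 109 108 108 108 108 108 107 100 84 71 66 63 64 65 64 65 65 65 64 65 65 73 101 132 148 152 153 155 156
movable face y mm [12.  12.  12.5 12.5 12.5 12.5 12.5 12.5 12.5 12.5 12.5 12.5 12.5 12.5
 12.5] back [24.  24.  24.  23.5 24.  24.  25.  25.5 26.5 27.  27.5 28.  28.5 29.5
 30.5]
```

```bash
python3 - <<'E'
from h import *
d=np.load("wr2.npz"); ot,yt=d["ot"],float(d["yt"])
t=[]
for n in ("r3","r6"):
    im,K,T=load(n); t.append(cv2.resize(rect(im,K,T,ot,yt,.0325,np.arange(-.06,.03,.0004),np.arange(-.035,.035,.0004)),None,fx=1.7,fy=1.7*1.0,interpolation=cv2.INTER_CUBIC))
im=np.vstack(t); h=t[0].shape[0]
for k in range(2):
    for y in (-12,0,14.5): cv2.line(im,(0,int(k*h+(y+35)/.4*1.7)),(12,int(k*h+(y+35)/.4*1.7)),(0,0,255),1)
print(im.shape); cv2.imwrite("pics/cr.png",im)
E
```

```text
(596, 382, 3)
```

View pics/cr.png

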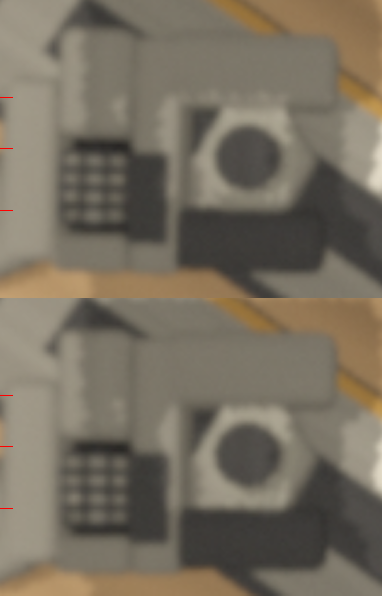

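Both halves of the picture show the jaws closed on both flats: fixed jaw at y≈-10.3, movable at ≈14.6 mm, the nut filling the gap. It's snug, and further rolling no longer moves it. Next, turn 60° clockwise by the handle.

```bash
python3 - <<'E'
from h import *
d=np.load("wr2.npz"); ot,yt,tt,gl,dz=d["ot"],float(d["yt"]),float(d["tt"]),d["gl"],float(d["dz"])
o=NUT; g=o+R2(yt)@gl; z=.019+dz
go(*(np.array(get_tcp_pos())[:2]),.10,yt,v=.2); move_pose([*g,.10],q(tt)); command_gripper(.4); go(*g,z,tt,v=.08); command_gripper(0); print(get_grip_width()*88,np.round(get_ft_force(),1))
N=12; F=1.06
for i in range(1,N+1):
    a=-F*i/N; p=NUT+R2(a)@(g-NUT); go(*p,z,tt+a,v=.04)
    if i%3==0: print(i,np.round(get_ft_force(),1),round(get_ft_torque()[2],2),get_grip_width()*88)
wait(.3); command_gripper(.4); p=get_tcp_pos(); go(p[0],p[1],.10,tt-F,v=.2)
yn=yt-F; s=NUT+R2(yn)@[-.045,.008]
move_pose([*(NUT+[-.03,0]),.13],q(0)); wait(.2); im,K,T=shot("wrist","t1")
ys=np.arange(-.03,.0301,.002); xs=np.arange(-.035,.0301,.005)
for y2 in (yn,): 
    r=rect(im,K,T,NUT,y2,.0325,xs,ys).max(2); print(xs*1e3); [print("%4d"%round(y*1e3)," ".join("%3d"%v for v in r[i])) for i,y in enumerate(ys)]
print(get_time())
E
```

```text
21.669472393443595 [ 0.6 -1.4  3.4]
3 [-0.7 -2.4  5.9] -0.21 21.82664256848575
6 [ 0.4 -1.3  5.8] -0.25 21.30731882577834
9 [ 0.8 -3.5  4.9] -0.3 21.741812240847448
12 [ 2.8 -4.   4. ] -0.32 21.524609039822707
[-35. -30. -25. -20. -15. -10.  -5.   0.   5.  10.  15.  20.  25.  30.]
 -30 162 172 177  87 132 135 140 110 111 108 135 151 150 178
 -28 123 130 154 103 116 136 144 143 145 145 145 145 149 180
 -26 120 115 123 117 119 143 150 150 151 151 150 138 149 181
 -24 121 115 121 120 120 144 150 150 151 152 151 136 148 182
 -22 121 114 119 119 119 144 149 149 150 150 151 135 148 183
 -20 121 114 120 120 120 148 149 149 150 151 151 135 150 184
 -18 121 112 120 120 120 147 147 148 150 150 150 136 148 183
 -16 121 112 120 119 120 146 146 147 148 149 148 136 149 182
 -14 121 112 121 119 115 135 137 137 137 134 134 137 148 181
 -12 121 111 120 119 104 116 147 143 145  99 114 141 148 180
 -10 121 112 120 119 105 124 163 157 162  93 121 149 148 179
  -8 120 112 120 119 106 139 139 130 161 119 142 153 149 177
  -6 115 108 121 119 107 145  89  80 138 141 148 152 150 172
  -4  83  84 119 118 107 
[... 379 characters left out ...]
51 117 150 152 159 152
  10  89  77  58  87 109 142 146 145 152 105 145 152 162 151
  12  78  68  58  85  80  96 108  99 112  77 103 151 164 155
  14  89  77  58  84  57  70  73  73  75  72  71 151 166 158
  16  75  63  59  83  58  72  74  75  75  76  71 149 169 159
  18  68  61  58  86  59  72  76  76  75  77  71 148 171 159
  20 107  97  80  98  59  73  74  76  76  75  71 148 171 161
  22 118 114 116 116  58  72  74  74  74  74  71 149 174 165
  24 120 115 119 118  60  71  71  71  73  73  71 150 176 169
  26 117 115 117 118  81  87  65  62  62  87 103 150 176 172
  28 128 127  96 116 115 117  69  65  65 127 140 150 176 174
  30 139 137  80 121 120 119  75  74  72 144 154 149 176 174
98.675
```

```bash
python3 - <<'E'
from h import *
def slope(name,yaw):
    im,K,T=load(name); xs=np.arange(-.013,.0151,.001); ys=np.arange(.004,.022,.00025)
    r=rect(im,K,T,NUT,yaw,.0325,xs,ys).max(2).astype(float)
    e=np.array([ys[np.argmax(r[:,i]<92)] for i in range(len(xs))]); p=np.polyfit(xs,e,1); res=e-np.polyval(p,xs); k=abs(res)<.0006; p=np.polyfit(xs[k],e[k],1)
    print(name,"yaw",np.degrees(yaw+np.arctan(p[0])),"y0 mm",p[1]*1e3,k.sum())
yt=np.radians(60)
for n in ("r1","r3","r6"): slope(n,yt)
slope("t1",yt-1.06)
E
```

```text
r1 yaw 77.05696557661709 y0 mm 3.375000000000001 1
r3 yaw 76.46001481204006 y0 mm 3.250000000000001 1
r6 yaw 77.05696557661709 y0 mm 3.375000000000001 1<stdin>:5: RankWarning: Polyfit may be poorly conditioned
<stdin>:5: RankWarning: Polyfit may be poorly conditioned
<stdin>:5: RankWarning: Polyfit may be poorly conditioned
Traceback (most recent call last):
TypeError: expected non-empty vector for x
```

```bash
cat >> h.py <<'E'
def slope(name,yaw):
    im,K,T=load(name); xs=np.arange(-.013,.0151,.001); ys=np.arange(.0095,.022,.00025)
    r=rect(im,K,T,NUT,yaw,.0325,xs,ys).max(2).astype(float)
    e=np.array([ys[np.argmax(r[:,i]<92)] for i in range(len(xs))]); k=(e>.0098)&(abs(e-np.median(e))<.0015); p=np.polyfit(xs[k],e[k],1)
    print(name,"yaw",np.degrees(yaw+np.arctan(p[0])),"y0 mm",p[1]*1e3,k.sum()); return yaw+np.arctan(p[0])
E
python3 - <<'E'
from h import *
yt=np.radians(60)
for n in ("r0","r1","r2","r3","r4","r6"): slope(n,yt)
slope("t1",yt-1.06)
E
```

```text
r0 yaw 59.579982072639204 y0 mm 15.936842105263166 20
r1 yaw 58.26657783864933 y0 mm 13.281578947368423 20
r2 yaw 60.21837641953577 y0 mm 11.907255787690568 22
r3 yaw 60.80875175300462 y0 mm 11.921654432523995 22
r4 yaw 60.137496666000345 y0 mm 12.358272162619985 22
r6 yaw 60.388220684478796 y0 mm 12.448757763975152 22
t1 yaw -1.4249934993763347 y0 mm 12.348275862068968 29
```

Wrench turned ≈61°, about 1.06 rad. Now re-grip and lift the wrench off with a force watch.

```bash
python3 - <<'E'
from h import *
d=np.load("wr2.npz"); yt,tt,gl,dz=float(d["yt"]),float(d["tt"]),d["gl"],float(d["dz"])
F=1.06; g=NUT+R2(yt-F)@gl; th=tt-F; z=.019+dz
move_pose([*g,.10],q(th)); go(*g,z,th,v=.08); command_gripper(0); wait(.2); print(get_grip_width()*88,np.round(get_ft_force(),1))
p=np.array(get_tcp_pos()); r=go(*p[:2],p[2]+.022,th,v=.02,until_force=11); print("lift",r,get_tcp_pos()[2]-p[2],np.round(get_ft_force(),1),np.round(get_ft_torque(),2),get_grip_width()*88)
if not r:
    go(*p[:2],.11,th,v=.1); wait(.2); print(np.round(get_ft_force(),1)); im,K,T=shot("wrist","u1"); n=NUT; print(get_time())
E
```

```text
21.370989975956434 [-0.1 -0.3  6.5]
lift True 0.00035921079769608844 [ 1.6 -0.3 -4.5] [-0.   -0.25 -0.08] 21.72532118856664
```

The trigger was mostly unloading (+6.5 to -4.5 N, the wrench's weight). Continue with a limit from here.

```bash
python3 - <<'E'
from h import *
d=np.load("wr2.npz"); th=float(d["tt"])-1.06
p=np.array(get_tcp_pos()); r=go(*p[:2],p[2]+.022,th,v=.02,until_force=10); print("lift",r,get_tcp_pos()[2]-p[2],np.round(get_ft_force(),1),np.round(get_ft_torque(),2),get_grip_width()*88,get_time())
if not r:
    go(*p[:2],.11,th,v=.1); wait(.2); print(np.round(get_ft_force(),1),np.round(get_ft_torque(),2),get_grip_width()*88); shot("wrist","u1")
E
```

```text
lift False 0.022340700774507782 [ 5.8 -2.2 -9.5] [-0.56 -0.75 -0.03] 22.010206138792306 102.425
[-0.1 -0.2 -3.8] [ 0.14  0.12 -0.02] 21.93548378643574
```

The wrench came free (only its weight, 3.8 N, in the gripper). I'll lay it centred along the mat, measuring the mat from the earlier view.

```bash
python3 - <<'E'
from h import *
im,K,T=load("w1"); c=ray(K,T,np.array([[265,128],[428,95],[470,435],[348,450]])*.64,.003)[:,:2]; print(np.round(c,3),[round(np.linalg.norm(c[i]-c[(i+1)%4]),3) for i in range(4)])
d=((c[3]-c[0])/np.linalg.norm(c[3]-c[0])+(c[2]-c[1])/np.linalg.norm(c[2]-c[1])); hd=np.arctan2(d[1],d[0]); u=d/np.linalg.norm(d)
top=(c[0]+c[1])/2; m=top+.150*u; print("centre",m,"hd",np.degrees(hd)%360)
th=hd+np.pi; th=(th+np.pi)%(2*np.pi)-np.pi; z0=float(np.load("wr.npz")["z0"])
p=m+.0*u; move_pose([*p,.11],q(th)); wait(.2); print("j",np.round(get_joint_pos(),2),get_grip_width()*88,np.round(get_ft_force(),1))
go(*p,.035,th,v=.12); r=go(*p,z0-.001,th,v=.025,until_force=5); print(r,get_tcp_pos(),z0,np.round(get_ft_force(),1),np.round(get_ft_torque(),2))
E
```

```text
[[ 0.641 -0.294]
 [ 0.665 -0.421]
 [ 0.366 -0.468]
 [ 0.349 -0.349]] [np.float64(0.128), np.float64(0.302), np.float64(0.121), np.float64(0.298)]
centre [ 0.50523737 -0.38307057] hd 189.81554872032143
j [-0.67  0.57  1.68  0.    0.89  0.73] 21.712951646193197 [ 0.1 -0.2 -3.8]
True [ 0.50523065 -0.38318251  0.03016588] 0.005722439362944802 [ 0.7 -1.6 -0.2] [-0.12 -0.44 -0.14]
```

The wrench pitched in the grip, so its low end touches early. Keep lowering gently; it will swivel flat between the pads.

```bash
python3 - <<'E'
from h import *
p=np.array(get_tcp_pos()); 
while p[2]>.0075:
    r=movel([p[0],p[1],max(p[2]-.004,.007)],None,v=.02,until_force=20); p=np.array(get_tcp_pos()); print(r,round(p[2],4),np.round(get_ft_force(),1),np.round(get_ft_torque(),2),round(get_grip_width()*88,1))
    if r: break
E
```

```text
False 0.0259 [-1.3 -0.9  0.3] [-0.2   0.05 -0.09] 21.7
False 0.0217 [-2.2 -1.6 -0.3] [-0.08  0.15 -0.14] 21.9
False 0.0175 [-2.1 -0.5  0.4] [-0.17  0.06 -0.09] 21.8
False 0.0133 [-3.2 -1.   0.4] [-0.15  0.03 -0.04] 21.7
False 0.0092 [-1.7 -0.7 -0.4] [-0.15  0.03 -0.04] 21.7
False 0.0069 [-1.4 -0.3 -0.3] [-0.1  -0.   -0.07] 21.6
```

```bash
python3 - <<'E'
from h import *
command_gripper(.5); p=get_tcp_pos(); movel([p[0],p[1],.13],None,v=.15)
move_pose([p[0],p[1],.19],q(0)); wait(.1); im,K,T=shot("wrist","z1")
yaw=np.radians(189.8-157.5); o=np.array(p[:2])-R2(yaw)@[-.0843,.0234]
m=rect(im,K,T,np.array(p[:2]),np.radians(189.8),.0165,np.arange(-.15,.151,.01),np.arange(-.065,.066,.005)); s=S_(m)
print("S on mat frame (handle dir ->)"); print("\n".join("".join("#" if v<75 else "." for v in a) for a in s))
n=jw(0,-.06); move_pose([n[0]-.03,n[1],.13],q(0)); wait(.2); shot("wrist","n2")
# nut top edge angles: bright nut vs dark slot; flats near world +-y
for nm in ("n1","n2"):
    im,K,T=load(nm); xs=np.arange(-.005,.0061,.001); ys=np.arange(-.018,.0181,.00025); r=rect(im,K,T,NUT,0,.0335,xs,ys).max(2).astype(float); g=np.gradient(cv2.GaussianBlur(r,(1,5),0),axis=0)
    a=ys[(ys>-.016)&(ys<-.0095)]; lo=[a[np.argmax(g[(ys>-.016)&(ys<-.0095),i])] for i in range(len(xs))]; b=ys[(ys<.016)&(ys>.0095)]; hi=[b[np.argmin(g[(ys<.016)&(ys>.0095),i])] for i in range(len(xs))]
    print(nm,np.round(np.array(lo)*1e3,1),np.round(np.array(hi)*1e3,1),"deg",np.degrees([np.polyfit(xs,lo,1)[0],np.polyfit(xs,hi,1)[0]]))
k=jw(.05,.06); move_pose([k[0],k[1],.16],q(JA)); wait(.2); im,K,T=shot("wrist","k3"); a=load("k2")[0]; print("jig view change",np.abs(im[150:260,120:220].astype(int)-a[150:260,120:220]).mean(),np.abs(im[170:215,295:345].astype(int)-a[170:215,295:345]).mean(),get_time())
E
```

```text
S on mat frame (handle dir ->)
##..............#####.##.######
#.......................#######
#.............................#
#.............................#
..............................#
..............................#
.....#........................#
.....###......................#
.....####.....................#
......#####...................#
.......######.................#
.......####################...#
...#...#####################..#
...##..#####################..#
...###.####################...#
...##########.............#...#
....#######...................#
.....######...................#
.......###....................#
........#................######
.........................######
............................###
...............................
...............................
...............................
...............................
#...#......####................
n1 [-11.7 -12.5 -12.5 -12.5 -12.5 -12.5 -12.5 -12.5 -12.5 -12.5 -12.5 -12.5] [12.3 12.3 12.3 11.8 11.8 12.  12.3 12.3 12.3 12.3 12.3 12.3] deg [-1.65276287  0.8514233 ]
n2 [-11.7 -12.7 -12.7 -12.7 -12.7 -12.7 -12.7 -12.7 -12.5 -12.7 -12.7 -12.7] [12. 12. 12. 12. 12. 12. 12. 12. 12. 12. 12. 12.] deg [-1.95326521e+00  2.82225158e-14]
jig view change 7.589848484848485 8.630666666666666 112.625
```

```bash
python3 - <<'E'
from h import *
for n in ("k2","k3"):
    im,K,T=load(n)
    for x,z in ((.026,.046),(.015,.05)):
        r=rect(im,K,T,JC,JA,z,np.array([x,x+.002]),np.arange(.08,.2,.003)).max(2).mean(1); print(n,x," ".join("%d"%v for v in r))
    e=np.arange(0,2*np.pi,.35); k=rect(im,K,T,JC,JA,.08,.062+.0145*np.cos(e),0+.0145*np.sin(e)).max(2); print("mark",[int(k[i,i]) for i in range(len(e))])
E
```

```text
k2 0.026 215 184 123 202 223 227 220 222 200 88 63 63 71 72 70 64 61 62 60 61 61 68 72 70 67 61 61 60 61 61 64 71 70 69 64 77 96 172 211 199
k2 0.015 217 189 131 208 221 221 217 220 175 125 132 131 125 127 131 106 87 132 136 129 133 127 127 128 102 60 111 133 132 131 133 128 126 94 58 70 125 137 192 209
mark [31, 30, 30, 28, 24, 27, 24, 36, 31, 37, 52, 35, 40, 39, 151, 34, 32, 31]
k3 0.026 214 178 120 203 220 210 216 222 194 81 61 62 72 71 71 65 61 60 60 62 61 70 73 70 67 62 62 61 62 61 65 72 70 70 65 75 96 172 211 203
k3 0.015 214 190 129 208 221 220 217 219 177 125 132 136 134 129 129 89 85 132 135 129 133 129 127 128 103 60 110 134 131 131 130 125 126 97 57 68 125 137 192 209
mark [32, 29, 26, 27, 26, 27, 27, 33, 35, 37, 50, 34, 40, 45, 150, 34, 34, 31]
```

The fence, stands and knob are unchanged. Handing in.

```bash
python3 -c "
from station import *
print(job_done(),get_time())"
```

```text
the job is handed in; nothing more can be done
the job is handed in; nothing more can be done
```

I handed the job in at about 113 s: three stands clamped, with clutch slip about 0.75 rad rather than the bare 0.1 (limit 1.2) because the torque reading missed the first slip; the nut turned one flat with the jaw snug, the wrench is back on its mat, and I touched nothing else on the desk.

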